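Tip a gel plate up out of its rest and lay it on the viewer

TASK

Press down the end of the glass gel plate nearer the rest's pin until the see-saw bed reaches its stop, so that the plate's other end stands up out of the channel. Then take the plate by the raised end and lay it gently, flat and squarely, wholly on the lit screen of the gel viewer, and let go. Leave the other things on the bench alone.

Things in the scene. Friction and masses are not known exactly. Their poses are not given: they have to be found in the camera images.
- plate_mid (a point): Centre (half-way through its thickness) of the loose frosted-glass gel plate, 150 x 60 x 6 mm (x, y, z), 0.11 to 0.17 kg, pale grey-green; z normal to its face. It starts level in the rest's channel, its x along the rest's x within 1 degree, its centre within 3 mm of the rest's middle, its top 46 mm above the bench; the rails keep fingers from its sides there.
- rest: Beige tip-up rest, fixed to the bench; origin under its middle, x along its channel, z up. Base 200 x 96 x 8 mm. Two side rails 180 mm long, 11 mm thick, tops at z = 47 mm, stand 66 mm apart, 3 mm clear of the plate on each side; the channel's ends are open. Between the rails a grey see-saw bed carries the plate.
- pin (a point): Pin of the see-saw bed, along the rest's y, at x = -22 mm, z = 37 mm of the rest; two steel hubs 22 mm across, 8 mm proud of the rails outside, mark it. The bed is 54 mm wide, from x = -81 to +45 mm of the rest, upper face at z = 40 mm when level, with a 3 mm lip at its -x end. The plate's last 30 mm at the +x end overhangs it, free underneath.
- press_end (a point): Where to press: the point on the plate's upper face, 62 mm from the rest's middle towards its -x end (the end nearer the pin), on the centre line, z = 46 mm with the bed level. It is fixed to the rest and does not go down with the plate. Axes as the rest's.
- bed (a joint): Angle of the see-saw bed: 0 level (start), up to the stop at 0.35 rad with the -x end pressed down (by about 14 mm at press_end) and the plate's +x end raised (about 33 mm). The pin is stiff: pressing at press_end takes about 4 to 6 N, and the bed with the plate on it stays where it is left.
- screen (a point): Centre of the lit screen on top of the gel viewer, at its surface, 40 mm above the bench; x along the screen's length, z up. The pale screen is 180 x 96 mm (x, y), flush in the flat grey top, 230 x 150 mm, of a box 40 mm high that is fixed to the bench.
- comb: Bystander, to be left alone: white gel comb lying flat, 110 x 30 x 4 mm; origin under its middle.
- pipette: Bystander, to be left alone: white hand pipette lying on the bench, about 250 mm long, 26 mm high; origin under its middle.
- tube_rack: Bystander, to be left alone: grey tube rack 190 x 60 mm, 63 mm high with its caps; origin under its middle.
- bottle: Bystander, to be left alone: amber bottle, 70 mm diameter, 110 mm high; origin under its middle.
- beaker: Bystander, to be left alone: glass beaker, 80 mm diameter, 100 mm high; origin under its middle.
- dishes: Bystander, to be left alone: stack of white round dishes, 90 mm diameter, 44 mm high; origin under its middle.
Mind the look-alikes: they are no part of the job. Leave any green look-alike of the rest alone.

How it is judged:
By the outcome, as a careful person would: the job done as asked, in the order asked, and still so for the second after the job is handed in, with the robot touching nothing.
It also fails if it takes over 51 s, if anything falls off the work surface, if the arm or the gripper's body presses on something with over 40 N, if the wrist force passes 120 N, or if a joint passes its speed limit or range.

ROBOT

A 6-joint arm with a two-finger parallel gripper is mounted at the origin on the work surface. World frame = base frame: x ahead of the robot, y to its left, z up, the work surface at z = 0. Lengths are in mm, angles in rad, forces in N, time in s.
With the tool pointing down it reaches from about 200 to 875 mm from the base axis. Payload 3.4 kg.
Tool frame: the origin (TCP) lies at the very end of the fingers, on their centre line; the grasp point (between the pads) lies ctrl.grasp_offset behind it (ctrl.grasp_offset is the distance from the TCP to the grasp point, in mm); z points along the fingers, x is the direction in which the jaws open and shut, and the axes are right-handed (so a half turn about z gives the same grasp; the last joint's range is limited). The gripper opens to 94 mm and grips with 3 to 60 N. Pads are 16 mm wide; open, the fingers measure 119 mm over their backs; the gripper's body (75 mm by 177 mm) begins 78 mm behind the grasp point.
Start: joints at [-1.322, 0.276, 1.505, -0, 1.361, -0.121], TCP at [207.823, -536.167, 205.493] pointing down, gripper open.
Joint ranges: [-2.89, 2.89], [-0.75, 2.08], [0.22, 2.7], [-1.18, 4.32], [0.11, 2.71], [-2.7, 2.7]. Speed limits (rad/s): [2.57, 2.57, 3.14, 3.14, 3.14, 3.14].

INTERFACE

Orientations are given as a 3x3 rotation matrix whose columns are the frame's x, y, z axes.
In Python, from bench import sensors, optics, hand_in, ctrl gives the robot as it stands.
- The arm moves only by the tool carry_out, never from a script. Its argument "rows" is a list that holds one entry, the list of rows, each a list of 7 numbers: the shift along the tool's x, y, z scaled (see below), then the turn, a rotation vector about the tool's x, y, z scaled (see below), then the closure, from 0 (fully open) to 1 (shut). A call has 1 to 20 rows; each row shifts and turns the commanded pose from where the row before left it, along the tool's axes as they then stand; what a row does not reach is not made up. The controller multiplies each number of a shift by 5 cm and each number of a turn by 0.08 rad. A row lasts 1/10 s, in which the tool goes at most 50 mm and 8.59 degrees, less where a joint would pass 70% of its speed; a pose out of reach is approached as far as the arm can. A call with a number of a shift or a turn outside -1 to 1 is refused whole. A call with a gripper value outside its range is refused whole. The fingers move at their own pace and stop on an object; "newtons" is the grip in N (left out, the last holds). Time passes only in rows, so rows that do not move let the fingers close. It gives the time, the measured TCP pose, the force and the opening at its end, in the units of the state.
- sensors.read_state(): the state, without advancing time (a new reading comes with each control period).
- optics.grab_frame(name): name is "side" or "top" or "wrist"; returns the picture (400x640x3 uint8, blue, green, red); there is no depth.
- optics.camera_model(name): a dict with "fx", "fy", "cx", "cy" (pixels), "dist_coeffs" ([k1, k2, p1, p2, k3] as OpenCV has them; the pictures are not rectified), "xyz" and "orientation" of the camera in the world; the wrist camera has in their place "tool_from_camera" (4x4, takes a point from camera to tool coordinates, whose origin is the TCP and whose axes are the tool frame's). Camera axes: x right, y up, looking along -z (the intrinsics and any distortion apply to the point x, -y, -z); pixel columns grow to the right and rows downward; lengths in mm; the calibration is good to about 2 mm. A picture is of the moment at which its call begins: read the wrist's pose just before it. camera_model takes no time and is no camera call.
- hand_in(): hands the job in, once; it reports no verdict.
The state is a dict: "time": time; "joint_positions": joint angles; "joint_vel": joint speeds; "joint_efforts": joint torques, N m; "tool_pos": TCP position; "tool_rot": TCP orientation; "ft_force": force on the tool from outside, world axes, zero at the start; "wrist_torque": the same for the moment, N m; "gripper_width": opening from 0.0 (shut) to 1.0 (fully open).
Only numpy, scipy, OpenCV 4.12 (cv2) and the standard library are available. Lean on these libraries where they do the work, as an engineer would, in place of code of your own. Each camera call takes 0.05 s, during which the arm holds its last target.

## Working session

There is one attempt and no reset: what is moved stays moved. The work goes in short steps, Python scripts to look and compute and a tool call to move; the robot and the scene stay as the last step left them, time stands still between calls to the robot, and variables do not carry over. Pictures are saved under pics/ and viewed, and the job is handed in when it is done.

Besides the shell and the picture viewer there is one more tool, called after "Call:" as name([rows], argument=value, ...), one row to a line, values as JSON. carry_out: Moves the arm, as the interface text tells. Its arguments: {"type":"object","properties":{"rows":{"type":"array"},"newtons":{"type":"number"}},"required":["rows"]}

```bash
ls; mkdir -p pics; python3 - <<'E'
from bench import sensors, optics, ctrl
import cv2
s=sensors.read_state(); print(s); print(ctrl.grasp_offset)
for n in ("side","top","wrist"):
    print(n,optics.camera_model(n)); cv2.imwrite(f"pics/{n}0.png",optics.grab_frame(n))
E
```

```text
pics
{'time': 0.0, 'joint_positions': array([-1.32203872e+00,  2.76571985e-01,  1.50612038e+00,  2.78491217e-05,
        1.36072024e+00, -1.20986336e-01]), 'joint_vel': array([ 0.00027195, -0.00028732,  0.00115839,  0.00087551,  0.0005325 ,
       -0.000716  ]), 'joint_efforts': array([ 7.10255681e-04, -4.04583406e+01, -2.37227565e+01,  7.06104375e-02,
        3.45114490e-02, -1.34465276e-04]), 'tool_pos': array([ 207.66075742, -535.57324488,  204.62297043]), 'tool_rot': array([[ 3.61370869e-01, -9.32422070e-01, -4.21673190e-04],
       [-9.32420422e-01, -3.61371031e-01,  1.77063589e-03],
       [-1.80336046e-03, -2.46679537e-04, -9.99998344e-01]]), 'ft_force': array([ 0.16735824, -0.8020893 , -0.57603273]), 'wrist_torque': array([-0.00272073, -0.00941271, -0.00929146]), 'gripper_width': 0.9994402598150862}
18.8
side {'fx': 404.2371134690573, 'fy': 404.2371134690573, 'cx': 318.24473745420966, 'cy': 197.1768733337346, 'dist_coeffs': array([0.02342366, 0.        , 0.        , 0.        , 0.        ]), 'xyz': array([ 68.3803839 , 737.6027917 , 835.36344401]), 'orientation': array([[-0.8
[... 408 characters left out ...]
([[ 0.00495711,  0.99501989, -0.09955327],
       [-0.99984098,  0.00322635, -0.01753877],
       [-0.01713024,  0.09962438,  0.99487765]])}
wrist {'fx': 289.2176999730072, 'fy': 289.2176999730072, 'cx': 319.64180327752615, 'cy': 200.17407509332205, 'dist_coeffs': array([-0.01251995,  0.        ,  0.        ,  0.        ,  0.        ]), 'tool_from_camera': array([[ 9.99999897e-01, -2.29271318e-04, -3.90457359e-04,
         4.00384463e-01],
       [-3.12912815e-04, -9.73202592e-01, -2.29949161e-01,
        -6.61314209e+01],
       [-3.27273367e-04,  2.29949259e-01, -9.73202564e-01,
        -1.78993770e+02],
       [ 0.00000000e+00,  0.00000000e+00,  0.00000000e+00,
         1.00000000e+00]])}
```

View pics/top0.png

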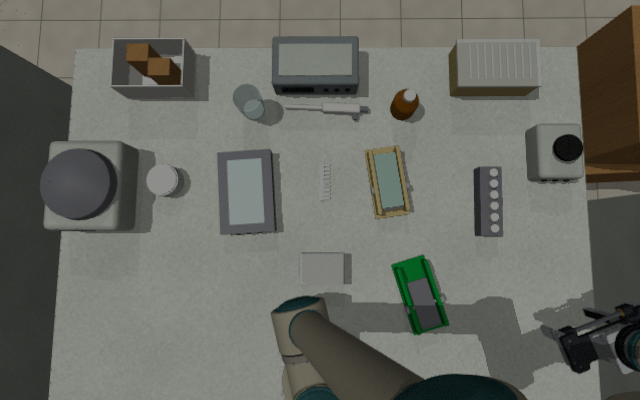

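View pics/side0.png

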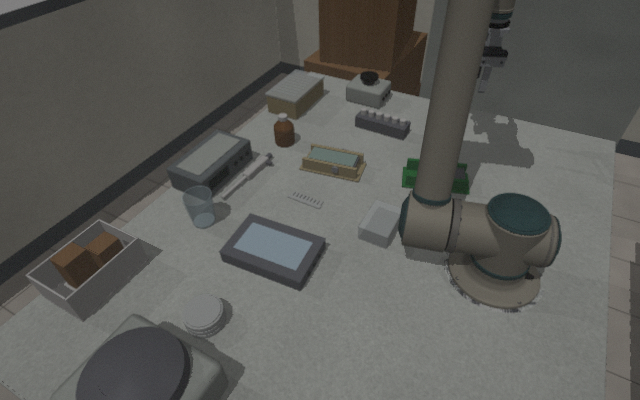

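The rest could be the beige one at top (388,182) or the green one at (420,293). Beige with a plate in it fits, and the green one is the look-alike. The viewer could be the box at (246,191), about 55x85 px (150x230 mm), or the instrument at (315,65). The first one fits the given size. I'll confirm both enlarged.

```bash
python3 - <<'E'
import cv2, numpy as np
a=cv2.imread("pics/top0.png")
c=cv2.resize(a[135:230,350:430],None,fx=6,fy=6,interpolation=cv2.INTER_CUBIC)
cv2.imwrite("pics/c_rest.png",c)
c=cv2.resize(a[140:245,205:290],None,fx=5.5,fy=5.5,interpolation=cv2.INTER_CUBIC)
cv2.imwrite("pics/c_view.png",c)
b=cv2.imread("pics/side0.png")
cv2.imwrite("pics/c_rest_s.png",cv2.resize(b[130:200,280:390],None,fx=7,fy=7,interpolation=cv2.INTER_CUBIC))
E
```

```text
(no output)
```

View pics/c_rest.png

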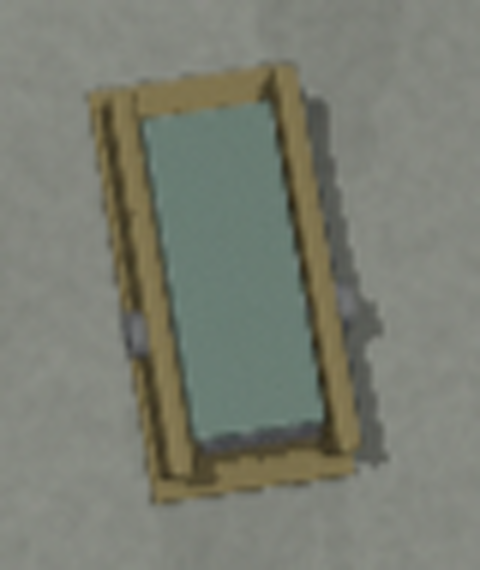

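View pics/c_view.png

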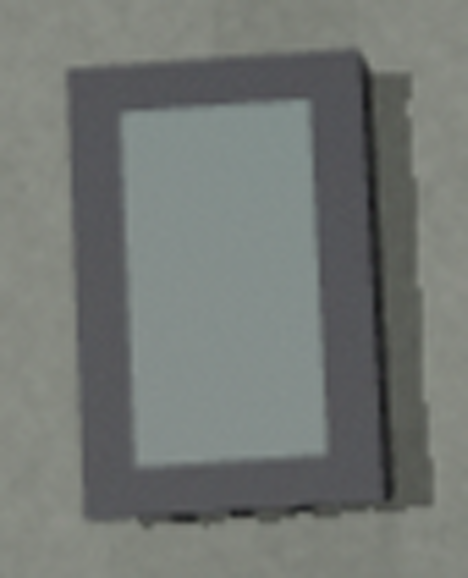

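View pics/c_rest_s.png

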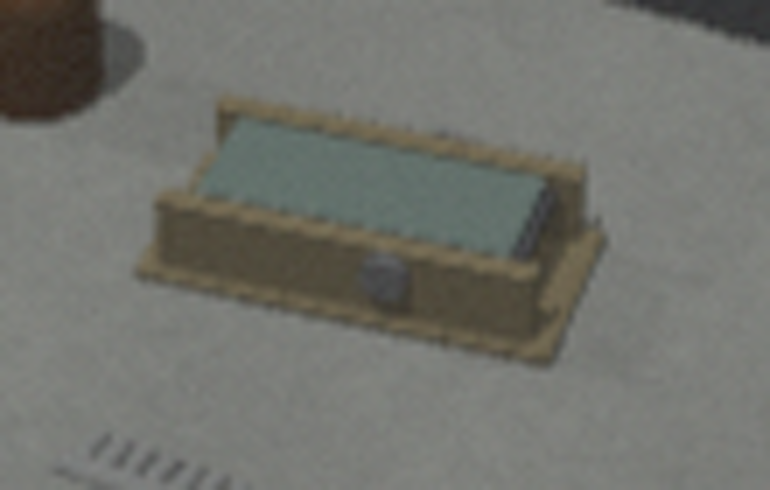

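The crops confirm it. The beige rest holds the plate, and its hubs at crop (137,333) and (345,300) are nearer the end towards the robot. The dark bed lip is also at that end, so rest +x points away from the robot. The viewer box has a pale inset screen. Next I'll fit the poses.

```bash
cat > h.py <<'E'
import numpy as np, cv2
from scipy.optimize import least_squares
from bench import sensors, optics, ctrl
F=np.diag([1.,-1,-1])
def cam(n,st=None):
    m=optics.camera_model(n)
    K=np.array([[m['fx'],0,m['cx']],[0,m['fy'],m['cy']],[0,0,1]])
    if n=='wrist':
        T=m['tool_from_camera']; R=st['tool_rot']@T[:3,:3]; p=st['tool_pos']+st['tool_rot']@T[:3,3]
    else: R=m['orientation']; p=m['xyz']
    return K,np.array(m['dist_coeffs']),R,p
def proj(c,P):
    K,d,R,p=c
    Q=(np.atleast_2d(P)-p)@R@F
    return cv2.projectPoints(Q,np.zeros(3),np.zeros(3),K,d)[0][:,0]
def ray(c,uv,z):
    K,d,R,p=c
    q=cv2.undistortPoints(np.array(uv,float).reshape(-1,1,2),K,d)[:,0]
    v=np.c_[q,np.ones(len(q))]@F@R.T
    return p+v*((z-p[2])/v[:,2])[:,None]
def rect(L,W,z): return np.array([[L/2,W/2,z],[L/2,-W/2,z],[-L/2,-W/2,z],[-L/2,W/2,z]])
def place(q,P):
    c,s=np.cos(q[2]),np.sin(q[2]); return P@np.array([[c,-s,0],[s,c,0],[0,0,1]]).T+[q[0],q[1],0]
def fit(obs,q0):  # obs: list of (cam, P local, uv)
    f=lambda q: np.concatenate([(proj(c,place(q,P))-uv).ravel() for c,P,uv in obs])
    r=least_squares(f,q0,x_scale=[10,10,.1],loss='soft_l1'); return r.x,f(r.x).reshape(-1,2)
def crop(uv,f,x0,y0): return (np.array(uv,float)+.5)/f-.5+[x0,y0]
E
python3 - <<'E'
from h import *
t=cam('top')
pl=crop([(142,120),(270,101),(322,424),(200,443)],6,350,135)
hub=crop([(135,333),(347,300)],6,350,135)
sc=crop([(120,110),(311,98),(328,455),(134,467)],5.5,205,140)
vw=crop([(68,70),(360,50),(391,497),(86,518)],5.5,205,140)
print(ray(t,pl,46).round(1),ray(t,hub,37).round(1)); print(ray(t,sc,40).round(1)); print(ray(t,vw,40).round(1))
for P,uv in((rect(150,60,46),pl),(rect(180,96,40),sc),(rect(230,150,40),vw)):
    q,r=fit([(t,P,uv)],[400,0,0]); print(q.round(3),r.round(2).tolist())
E
```

```text
[[ 610.8 -141.3   46. ]
 [ 619.7 -200.1   46. ]
 [ 470.9 -221.4   46. ]
 [ 462.  -166.2   46. ]] [[ 513.2 -138.4   37. ]
 [ 528.8 -235.7   37. ]]
[[597.4 267.   40. ]
 [603.7 169.9  40. ]
 [423.1 157.5  40. ]
 [416.7 254.3  40. ]]
[[618.  294.2  40. ]
 [628.6 145.5  40. ]
 [402.4 125.7  40. ]
 [391.3 277.5  40. ]]
[ 5.40843e+02 -1.82240e+02  1.54000e-01] [[-0.08, 0.15], [0.11, 0.06], [0.74, -0.16], [-0.78, -0.04]]
[5.10214e+02 2.12161e+02 6.80000e-02] [[0.27, 0.24], [-0.19, 0.16], [-0.23, -0.22], [0.15, -0.16]]
[5.10174e+02 2.10720e+02 7.90000e-02] [[-0.1, -0.32], [0.2, -0.76], [-0.47, 0.37], [0.35, 0.61]]
```

View pics/wrist0.png

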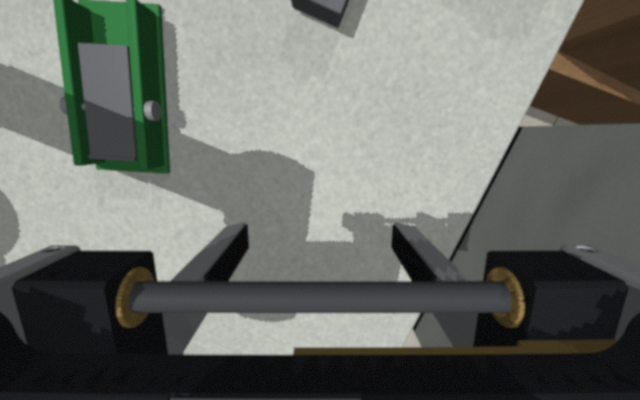

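```bash
cat >> h.py <<'E'
from scipy.spatial.transform import Rotation as Ro
def toolR(yaw,tilt):  # rest/plate yaw, tilt of plate (+x end raised): tool x=-y_rest, z=-normal
    n=np.array([-np.sin(tilt),0,np.cos(tilt)]); x=np.array([0,-1.,0]); z=-n; y=np.cross(z,x)
    return Ro.from_euler('z',yaw).as_matrix()@np.c_[x,y,z]
def plan(p,R,s=None):
    s=s or sensors.read_state(); R0=s['tool_rot']
    rv=Ro.from_matrix(R0.T@R).as_rotvec()
    print('shift in tool axes after turn (units of 50mm)',(R.T@(p-s['tool_pos'])/50).round(3),'before turn',(R0.T@(p-s['tool_pos'])/50).round(3),'turn (units .08)',(rv/.08).round(3))
E
python3 - <<'E'
from h import *
plan(np.array([477,-193,170]),toolR(.154,0))
E
```

```text
shift in tool axes after turn (units of 50mm) [-5.947 -6.373  0.696] before turn [-4.444 -7.499  0.704] turn (units .08) [-1.000e-03  1.700e-02  2.697e+00]
```

Call:
carry_out([
  [[0, 0, 0, 0, 0, 0.9, 1], [0, 0, 0, 0, 0, 0.9, 1], [0, 0, 0, 0, 0, 0.9, 1], [-0.5, -0.53, 0.06, 0, 0, 0, 1], [-0.5, -0.53, 0.06, 0, 0, 0, 1], [-0.5, -0.53, 0.06, 0, 0, 0, 1], [-0.5, -0.53, 0.06, 0, 0, 0, 1], [-0.5, -0.53, 0.06, 0, 0, 0, 1], [-0.5, -0.53, 0.06, 0, 0, 0, 1], [-0.5, -0.53, 0.06, 0, 0, 0, 1], [-0.5, -0.53, 0.06, 0, 0, 0, 1], [-0.5, -0.53, 0.06, 0, 0, 0, 1], [-0.5, -0.53, 0.06, 0, 0, 0, 1], [-0.5, -0.53, 0.06, 0, 0, 0, 1], [-0.45, -0.53, 0.06, 0, 0, 0, 1], [0, 0, 0, 0, 0, 0, 1], [0, 0, 0, 0, 0, 0, 1], [0, 0, 0, 0, 0, 0, 1]],
], newtons=20)

```text
time: 1.95
tool_pos: [475.9, -194.1, 169.4]
tool_rot: [[0.153, -0.988, -0.001], [-0.988, -0.153, -0.0], [0.0, 0.001, -1.0]]
ft_force: [-1.1, -0.7, 0.6]
gripper_width: 0.004
```

```bash
python3 - <<'E'
from h import *
s=sensors.read_state(); print(s['time'],s['tool_pos'],s['gripper_width'],s['ft_force']); plan(np.array([477,-193,170]),toolR(.154,0),s)
im=optics.grab_frame('wrist'); cv2.imwrite('pics/w1.png',im)
w=cam('wrist',s)
c=np.cos
print(proj(w,place([541,-182.5,.154],rect(150,60,46))).round(1).tolist())
E
```

```text
1.95 [ 475.87795668 -194.09623069  169.37210167] 0.0036945357643272674 [-1.09559748 -0.71532803  0.56074794]
shift in tool axes after turn (units of 50mm) [-0.018 -0.026 -0.013] before turn [-0.018 -0.026 -0.013] turn (units .08) [ 0.01  -0.005 -0.008]
[[286.2, 51.9], [348.7, 51.9], [345.6, 203.4], [289.9, 203.4]]
```

View pics/w1.png

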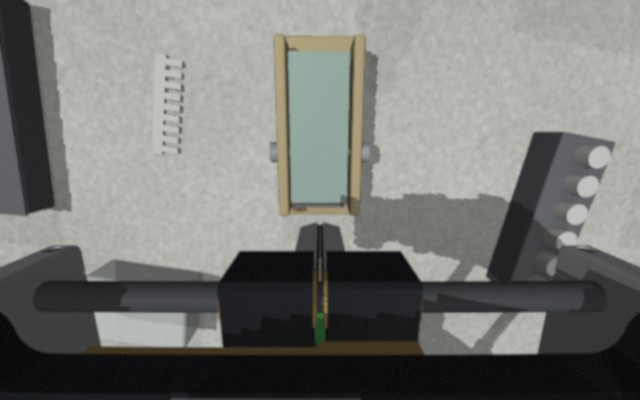

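```bash
python3 - <<'E'
import cv2
b=cv2.imread("pics/w1.png")
cv2.imwrite("pics/w1c.png",cv2.resize(b[30:225,255:385],None,fx=3,fy=3,interpolation=cv2.INTER_CUBIC))
E
```

```text
(no output)
```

View pics/w1c.png

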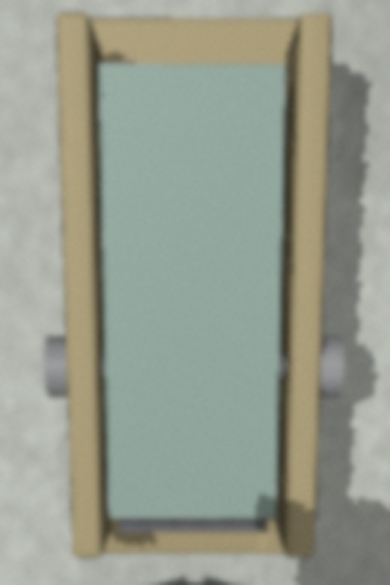

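```bash
python3 - <<'E'
from h import *
s=sensors.read_state(); w=cam('wrist',s); t=cam('top')
pl=crop([(99,63),(286,63),(277,519),(106,519)],3,255,30)
rl=crop([(57,15),(331,14),(316,554),(75,554)],3,255,30)
ri=crop([(89,13),(302,14),(291,553),(99,553)],3,255,30)
plt=crop([(142,120),(270,101),(322,424),(200,443)],6,350,135)
for o in ([(w,rect(150,60,46),pl)],[(w,rect(180,88,47),rl),(w,rect(180,66,47),ri)],[(t,rect(150,60,46),plt)],[(w,rect(150,60,46),pl),(t,rect(150,60,46),plt)]):
    q,r=fit(o,[541,-182,.15]); print(q.round(3),r.round(2).tolist())
E
```

```text
[ 5.42128e+02 -1.83674e+02  1.51000e-01] [[-0.1, 0.05], [0.04, 0.22], [-0.58, -0.12], [0.69, -0.24]]
[ 5.42261e+02 -1.84730e+02  1.54000e-01] [[-0.54, -1.25], [1.13, -1.0], [0.33, 1.77], [-0.4, 1.87], [0.41, -0.62], [-0.82, -1.01], [-1.47, 2.12], [1.73, 2.19]]
[ 5.40843e+02 -1.82240e+02  1.54000e-01] [[-0.08, 0.15], [0.11, 0.06], [0.74, -0.16], [-0.78, -0.04]]
[ 5.41986e+02 -1.83516e+02  1.51000e-01] [[-0.29, 0.18], [-0.16, 0.35], [-0.74, -0.02], [0.54, -0.13], [0.46, -0.31], [0.65, -0.33], [1.12, -0.54], [-0.41, -0.48]]
```

Call:
carry_out([
  [[0, -0.04, 0.35, 0, 0, 0, 1], [0, 0, 0.4, 0, 0, 0, 1], [0, 0, 0.4, 0, 0, 0, 1], [0, 0, 0.4, 0, 0, 0, 1], [0, 0, 0.4, 0, 0, 0, 1], [0, 0, 0.2, 0, 0, 0, 1], [0, 0, 0.1, 0, 0, 0, 1], [0, 0, 0.05, 0, 0, 0, 1], [0, 0, 0, 0, 0, 0, 1], [0, 0, 0, 0, 0, 0, 1]],
])

```text
time: 3.0
tool_pos: [479.1, -193.6, 55.2]
tool_rot: [[0.153, -0.988, 0.001], [-0.988, -0.153, -0.001], [0.001, -0.001, -1.0]]
ft_force: [-0.2, -0.4, 0.1]
gripper_width: 0.01
```

Call:
carry_out([
  [[0, 0.02, 0.06, 0, 0, 0, 1], [0, 0, 0.06, 0, 0, 0, 1], [0, 0, 0.04, 0, 0, 0, 1], [0, 0, 0.04, 0, 0, 0, 1], [0, 0, 0.03, 0, 0, 0, 1], [0, 0, 0.03, 0, 0, 0, 1], [0, 0, 0.03, 0, 0, 0, 1], [0, 0, 0.03, 0, 0, 0, 1], [0, 0, 0, 0, 0, 0, 1]],
])

```text
time: 3.9
tool_pos: [476.5, -193.3, 38.5]
tool_rot: [[0.154, -0.988, -0.002], [-0.988, -0.154, -0.0], [-0.0, 0.002, -1.0]]
ft_force: [-3.5, -0.3, 4.2]
gripper_width: 0.004
```

Call:
carry_out([
  [[0, 0, 0.02, 0, 0, 0, 1], [0, 0, 0.02, 0, 0, 0, 1], [0, 0, 0.02, 0, 0, 0, 1], [0, 0, 0.02, 0, 0, 0, 1], [0, 0, 0, 0, 0, 0, 1], [0, 0, 0, 0, 0, 0, 1]],
])

```text
time: 4.5
tool_pos: [476.8, -193.3, 34.2]
tool_rot: [[0.153, -0.988, -0.001], [-0.988, -0.153, 0.0], [-0.0, 0.001, -1.0]]
ft_force: [-3.9, -0.8, 3.4]
gripper_width: 0.004
```

Call:
carry_out([
  [[0, 0, 0.02, 0, 0, 0, 1], [0, 0, 0.02, 0, 0, 0, 1], [0, 0, 0, 0, 0, 0, 1]],
])

```text
time: 4.8
tool_pos: [476.8, -193.3, 32.8]
tool_rot: [[0.154, -0.988, -0.001], [-0.988, -0.154, -0.0], [-0.0, 0.001, -1.0]]
ft_force: [-6.9, -0.8, 9.2]
gripper_width: 0.002
```

Call:
carry_out([
  [[0, 0, 0.02, 0, 0, 0, 1], [0, 0, 0, 0, 0, 0, 1]],
])

```text
time: 5.0
tool_pos: [476.9, -193.4, 32.6]
tool_rot: [[0.154, -0.988, -0.001], [-0.988, -0.154, -0.0], [0.0, 0.001, -1.0]]
ft_force: [-7.8, -0.9, 14.0]
gripper_width: 0.003
```

Call:
carry_out([
  [[0, 0, -0.05, 0, 0, 0, 1], [0, 0, -0.1, 0, 0, 0, 1], [0, 0, -0.3, 0, 0, 0, 1], [0, 0, -0.5, 0, 0, 0, 0], [0, 0, -0.6, 0, 0, 0, 0], [0, 0, -0.6, 0, 0, 0, 0], [0, 0, -0.6, 0, 0, 0, 0], [0, 0, 0, 0, 0, 0, 0], [0, 0, 0, 0, 0, 0, 0], [0, 0, 0, 0, 0, 0, 0]],
])

```text
time: 6.0
tool_pos: [477.1, -192.7, 167.6]
tool_rot: [[0.153, -0.988, -0.001], [-0.988, -0.153, 0.001], [-0.001, 0.001, -1.0]]
ft_force: [0.1, -0.1, -0.7]
gripper_width: 0.564
```

```bash
python3 - <<'E'
from h import *
s=sensors.read_state(); print(s['time'],s['tool_pos'].tolist(),s['tool_rot'].tolist())
im=optics.grab_frame('wrist'); cv2.imwrite('pics/w2.png',im); b=optics.grab_frame('side'); cv2.imwrite('pics/s2.png',b)
cv2.imwrite("pics/w2c.png",cv2.resize(im[20:215,245:385],None,fx=3,fy=3,interpolation=cv2.INTER_CUBIC))
cv2.imwrite("pics/s2c.png",cv2.resize(b[120:200,280:390],None,fx=6,fy=6,interpolation=cv2.INTER_CUBIC))
np.save('s2.npy',s,allow_pickle=True)
E
```

```text
6.0 [477.1132972396273, -192.74115993186277, 167.63384873269356] [[0.15323006071639067, -0.9881896446477527, -0.0013321800926625316], [-0.988189438710659, -0.15323176533201988, 0.0012881436043663613], [-0.0014770624779928897, 0.0011190639753212318, -0.9999982829896534]]
```

View pics/w2c.png

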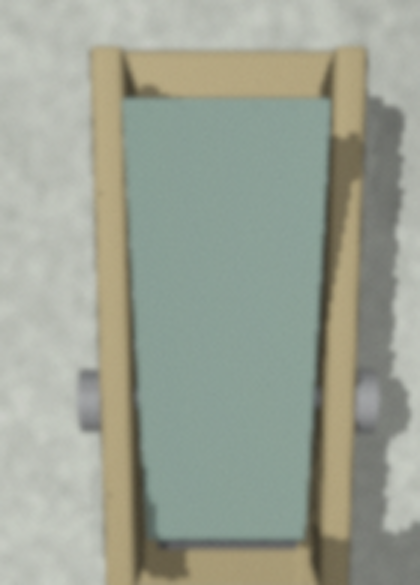

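View pics/s2c.png

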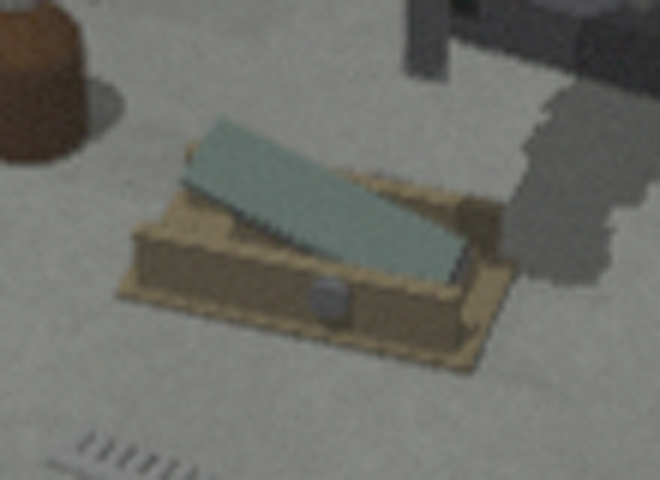

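```bash
cat >> h.py <<'E'
def tplate(q):  # q: cx,cy (rest origin xy), yaw, tilt, slide -> fn local plate (x from rest middle, y, h above bed face)
    def f(P):
        P=np.atleast_2d(P); u=P[:,0]+22+q[4]; h=P[:,2]+3; c,s=np.cos(q[3]),np.sin(q[3])
        L=np.c_[-22+u*c-h*s, P[:,1], 37+u*s+h*c]
        return place(q[:3],L)
    return f
E
python3 - <<'E'
from h import *
s=np.load('s2.npy',allow_pickle=True).item(); w=cam('wrist',s)
uv=crop([(123,98),(330,98),(308,540),(156,541)],3,245,20)
P=rect(150,60,6.)
sd=cam('side'); us=crop([(222,118),(466,238),(448,283),(184,183)],6,280,120)
Ps=P[[1,2,3,0]]  # order check below
for name,th in (('tilt .35',.35),):
    f=lambda q:(proj(w,tplate([q[0],q[1],q[2],.35,0])(P))-uv).ravel()
    r=least_squares(f,[542,-183.7,.153],x_scale=[10,10,.1]); print(r.x.round(3),f(r.x).round(2).tolist())
f=lambda q:(proj(w,tplate([q[0],q[1],q[2],q[3],0])(P))-uv).ravel()
r=least_squares(f,[542,-183.7,.153,.35],x_scale=[10,10,.1,.1]); print(r.x.round(3),f(r.x).round(2).tolist())
q=r.x
print(us.round(1).tolist(), proj(sd,tplate([542,-183.7,.153,.35,0])(P)).round(1).tolist())
E
```

```text
[ 5.42686e+02 -1.84383e+02  1.67000e-01] [-0.59, 0.65, 0.87, -0.37, 0.93, -0.32, -1.3, 0.0]
[ 5.42621e+02 -1.84395e+02  1.67000e-01  3.40000e-01] [-0.48, 0.48, 0.75, -0.53, 0.97, -0.07, -1.34, 0.25]
[[316.6, 139.2], [357.2, 159.2], [354.2, 166.8], [310.2, 150.1]] [[309.6, 148.2], [316.2, 137.7], [357.5, 158.8], [352.2, 170.0]]
```

```bash
python3 - <<'E'
from h import *
q=[542.5,-184,.158,.35,0]
R=toolR(.158,.35); g=tplate(q)([[56,0,1.]])[0]; print(g)
a=g-60*R[:,2]; print(a); plan(a,R)
E
```

```text
[ 591.77792971 -176.14864437   67.50351983]
[ 571.46033049 -179.38580749  123.8658826 ]
shift in tool axes after turn (units of 50mm) [ 0.034 -1.496  1.474] before turn [ 0.027 -1.913  0.868] turn (units .08) [ 4.399  0.014 -0.057]
```

Call:
carry_out([
  [[0, 0, 0, 0.88, 0, -0.01, 0], [0, 0, 0, 0.88, 0, -0.01, 0], [0, 0, 0, 0.88, 0, -0.01, 0], [0, 0, 0, 0.88, 0, -0.01, 0], [0, 0, 0, 0.88, 0, -0.01, 0], [0.007, -0.3, 0.295, 0, 0, 0, 0], [0.007, -0.3, 0.295, 0, 0, 0, 0], [0.007, -0.3, 0.295, 0, 0, 0, 0], [0.007, -0.3, 0.295, 0, 0, 0, 0], [0.007, -0.3, 0.295, 0, 0, 0, 0], [0, 0, 0, 0, 0, 0, 0], [0, 0, 0, 0, 0, 0, 0], [0, 0, 0, 0, 0, 0, 0]],
])

```text
time: 7.4
tool_pos: [571.5, -179.9, 125.3]
tool_rot: [[0.157, -0.927, 0.34], [-0.988, -0.148, 0.054], [0.0, -0.344, -0.939]]
ft_force: [-0.4, -0.4, -0.6]
gripper_width: 1.001
```

```bash
python3 - <<'E'
from h import *
s=sensors.read_state(); print(s['time'],s['tool_pos'],s['gripper_width'])
R=toolR(.158,.35); g=tplate([542.5,-184,.158,.35,0])([[56,0,1.]])[0]; plan(g,R,s)
np.save('s3.npy',s,allow_pickle=True)
im=optics.grab_frame('wrist'); cv2.imwrite('pics/w3.png',im)
E
```

```text
7.4 [ 571.50112804 -179.87085626  125.31653052] 1.0008019547103235
shift in tool axes after turn (units of 50mm) [-0.01   0.009  1.228] before turn [-0.01   0.011  1.227] turn (units .08) [-0.013 -0.004 -0.003]
```

View pics/w3.png

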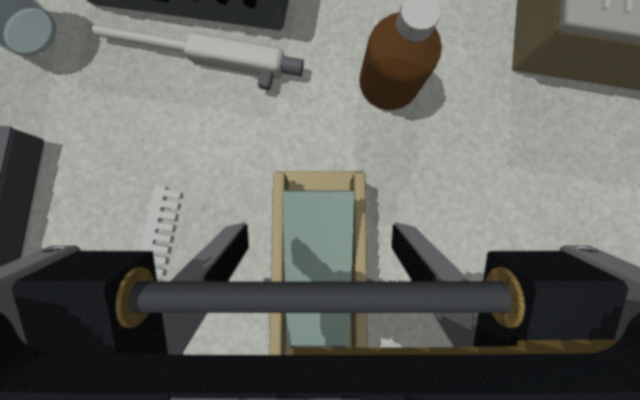

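```bash
python3 - <<'E'
from h import *
s=np.load('s3.npy',allow_pickle=True).item(); w=cam('wrist',s)
print(proj(w,tplate([542.5,-184,.158,.35,0])(rect(150,60,6.))).round(1).tolist())
im=cv2.imread('pics/w3.png')
cv2.imwrite('pics/w3c.png',cv2.resize(im[165:355,260:385],None,fx=3,fy=3,interpolation=cv2.INTER_CUBIC))
E
```

```text
[[282.3, 190.9], [354.6, 190.9], [350.1, 345.4], [287.1, 345.4]]
```

View pics/w3c.png

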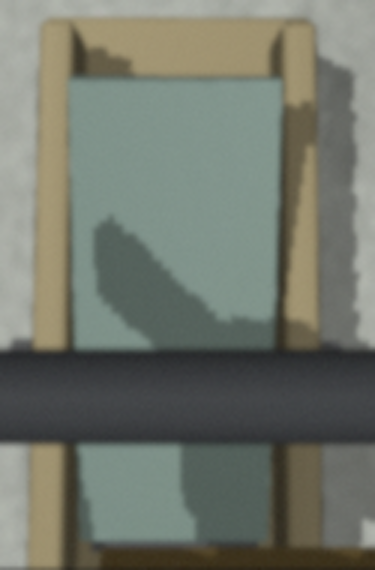

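Call:
carry_out([
  [[-0.01, 0.01, 0.2, 0, 0, 0, 0], [0, 0, 0.25, 0, 0, 0, 0], [0, 0, 0.25, 0, 0, 0, 0], [0, 0, 0.25, 0, 0, 0, 0], [0, 0, 0.15, 0, 0, 0, 0], [0, 0, 0.08, 0, 0, 0, 0], [0, 0, 0.05, 0, 0, 0, 0], [0, 0, 0, 0, 0, 0, 0], [0, 0, 0, 0, 0, 0, 0], [0, 0, 0, 0, 0, 0, 0]],
])

```text
time: 8.45
tool_pos: [593.0, -176.5, 68.2]
tool_rot: [[0.157, -0.927, 0.341], [-0.988, -0.148, 0.053], [0.001, -0.345, -0.938]]
ft_force: [-0.2, -0.7, 0.3]
gripper_width: 1.003
```

```bash
python3 - <<'E'
from h import *
s=sensors.read_state(); print(s['time'],s['tool_pos'],s['gripper_width'],s['ft_force'])
R=toolR(.158,.35); g=tplate([542.5,-184,.158,.35,0])([[56,0,1.]])[0]; plan(g,R,s)
E
```

```text
8.45 [ 593.03816598 -176.49627515   68.22664433] 1.003224963899983 [-0.21031871 -0.65444291  0.26193542]
shift in tool axes after turn (units of 50mm) [-0.011  0.027  0.005] before turn [-0.011  0.027  0.005] turn (units .08) [-0.034 -0.018  0.002]
```

Within about 1.5 mm, so I'll close.

Call:
carry_out([
  [[-0.01, 0.02, 0.01, 0, 0, 0, 0.3], [0, 0, 0, 0, 0, 0, 0.35], [0, 0, 0, 0, 0, 0, 0.4], [0, 0, 0, 0, 0, 0, 0.45], [0, 0, 0, 0, 0, 0, 0.5], [0, 0, 0, 0, 0, 0, 0.6], [0, 0, 0, 0, 0, 0, 0.6], [0, 0, 0, 0, 0, 0, 0.6], [0, 0, 0, 0, 0, 0, 0.6]],
], newtons=25)

```text
time: 9.35
tool_pos: [592.0, -175.9, 66.9]
tool_rot: [[0.157, -0.927, 0.341], [-0.988, -0.148, 0.053], [0.001, -0.345, -0.939]]
ft_force: [-1.3, -0.6, 0.4]
gripper_width: 0.632
```

Call:
carry_out([
  [[0, 0, 0, 0, 0, 0, 1], [0, -0.01, -0.03, 0, 0, 0, 1], [0, -0.03, -0.08, 0, 0, 0, 1], [0, -0.03, -0.08, 0, 0, 0, 1], [0, -0.05, -0.15, 0, 0, 0, 1], [0, -0.07, -0.2, 0, 0, 0, 1], [0, -0.1, -0.28, 0, 0, 0, 1], [0, -0.1, -0.28, 0, 0, 0, 1], [0, -0.1, -0.28, 0, 0, 0, 1], [0, 0, 0, 0, 0, 0, 1], [0, 0, 0, 0, 0, 0, 1], [0, 0, 0, 0, 0, 0, 1]],
])

```text
time: 10.55
tool_pos: [590.6, -175.7, 139.4]
tool_rot: [[0.157, -0.927, 0.339], [-0.988, -0.148, 0.054], [-0.0, -0.344, -0.939]]
ft_force: [0.1, -0.1, -1.9]
gripper_width: 0.633
```

```bash
python3 - <<'E'
from h import *
s=sensors.read_state(); print(s['time'],s['tool_pos'],s['gripper_width'],s['ft_force'],s['wrist_torque'])
np.save('s4.npy',s,allow_pickle=True)
im=optics.grab_frame('wrist'); cv2.imwrite('pics/w4.png',im)
b=optics.grab_frame('side')
cv2.imwrite("pics/s4c.png",cv2.resize(b[80:200,260:400],None,fx=5,fy=5,interpolation=cv2.INTER_CUBIC))
w=cam('wrist',s)
# plate in tool: local x along -tool y
for h in (6.,): 
  P=rect(150,60,0)-[56,0,0]; T=np.c_[-P[:,1],-P[:,0],np.full(4,-(h-.4))]
  print(proj(w,s['tool_pos']+T@s['tool_rot'].T).round(1).tolist())
E
```

```text
10.55 [ 590.56162007 -175.66454797  139.38817796] 0.632525922174243 [ 0.08404914 -0.07816597 -1.86114445] [0.00612906 0.1629022  0.03045739]
[[270.6, 209.8], [367.2, 209.9], [359.2, 404.1], [278.7, 404.1]]
```

View pics/w4.png

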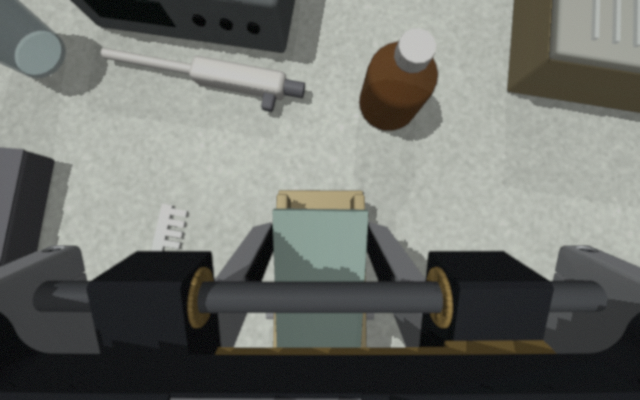

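View pics/s4c.png

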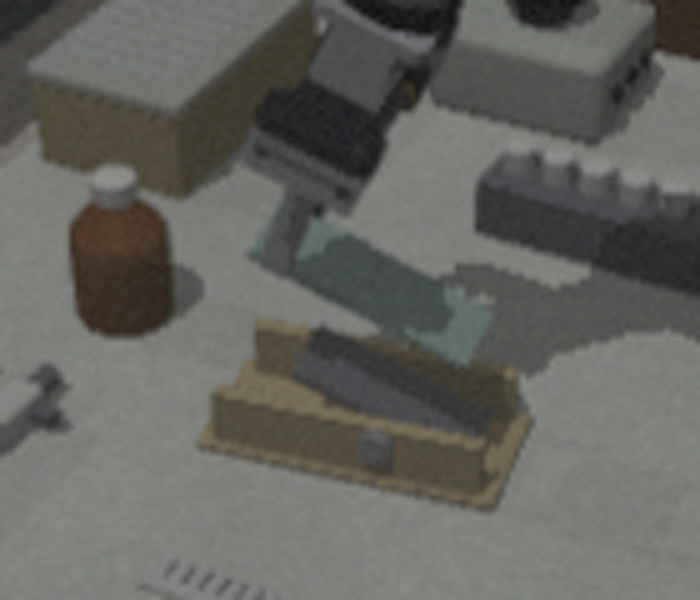

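```bash
python3 - <<'E'
from h import *
s=sensors.read_state()
plan(np.array([566.9,215,110]),toolR(.072,0),s)
E
```

```text
shift in tool axes after turn (units of 50mm) [-7.827 -0.09   0.583] before turn [-7.79  -0.512  0.811] turn (units .08) [-4.379  0.193  1.06 ]
```

Call:
carry_out([
  [[0, 0, 0, -0.73, 0.03, 0.18, 1], [0, 0, 0, -0.73, 0.03, 0.18, 1], [0, 0, 0, -0.73, 0.03, 0.18, 1], [0, 0, 0, -0.73, 0.03, 0.18, 1], [0, 0, 0, -0.73, 0.03, 0.18, 1], [0, 0, 0, -0.73, 0.03, 0.18, 1], [-0.2, 0, 0, 0, 0, 0, 1], [-0.4, 0, 0, 0, 0, 0, 1], [-0.5, 0, 0, 0, 0, 0, 1], [-0.6, 0, 0, 0, 0, 0, 1], [-0.6, 0, 0, 0, 0, 0, 1], [-0.6, 0, 0, 0, 0, 0, 1], [-0.6, 0, 0, 0, 0, 0, 1], [-0.6, 0, 0, 0, 0, 0, 1], [-0.6, 0, 0, 0, 0, 0, 1], [-0.6, 0, 0, 0, 0, 0, 1], [-0.6, 0, 0, 0, 0, 0, 1], [-0.5, 0, 0, 0, 0, 0, 1], [-0.4, 0, 0, 0, 0, 0, 1], [-0.2, 0, 0, 0, 0, 0, 1]],
])

```text
time: 12.65
tool_pos: [564.3, 175.6, 140.2]
tool_rot: [[0.073, -0.997, 0.001], [-0.997, -0.073, 0.002], [-0.002, -0.001, -1.0]]
ft_force: [0.6, -0.1, -1.5]
gripper_width: 0.632
```

```bash
python3 - <<'E'
from h import *
s=sensors.read_state(); print(s['time'],s['tool_pos'],s['gripper_width'],s['ft_force'])
plan(np.array([566.9,215,90]),toolR(.072,0),s)
E
```

```text
12.65 [564.2548046  175.63936148 140.18522634] 0.6321631693471214 [ 0.63788231 -0.1379011  -1.5119627 ]
shift in tool axes after turn (units of 50mm) [-0.781 -0.109  1.004] before turn [-0.78  -0.109  1.005] turn (units .08) [-0.011  0.021  0.01 ]
```

Call:
carry_out([
  [[-0.26, -0.03, 0, 0, 0, 0, 1], [-0.26, -0.03, 0.1, 0, 0, 0, 1], [-0.26, -0.03, 0.2, 0, 0, 0, 1], [0, 0, 0.3, 0, 0, 0, 1], [0, 0, 0.3, 0, 0, 0, 1], [0, 0, 0.1, 0, 0, 0, 1], [0, 0, 0, 0, 0, 0, 1], [0, 0, 0, 0, 0, 0, 1], [0, 0, 0, 0, 0, 0, 1]],
])

```text
time: 13.55
tool_pos: [569.0, 212.4, 90.9]
tool_rot: [[0.07, -0.998, 0.003], [-0.998, -0.07, 0.001], [-0.0, -0.003, -1.0]]
ft_force: [0.2, 0.3, -1.6]
gripper_width: 0.634
```

```bash
python3 - <<'E'
from h import *
s=sensors.read_state(); print(s['time'],s['tool_pos'],s['gripper_width'],s['ft_force'])
plan(np.array([566.9,215,90]),toolR(.072,0),s)
np.save('s5.npy',s,allow_pickle=True)
im=optics.grab_frame('wrist'); cv2.imwrite('pics/w5.png',im)
b=optics.grab_frame('side'); cv2.imwrite('pics/s5.png',b)
cv2.imwrite("pics/s5c.png",cv2.resize(b[170:310,190:350],None,fx=4.5,fy=4.5,interpolation=cv2.INTER_CUBIC))
w=cam('wrist',s)
for n in('wrist','side'):
  w=cam(n,s)
  print(n,'screen',proj(w,place([511,211,.072],rect(180,96,40))).round(1).tolist(),'viewer',proj(w,place([511,211,.072],rect(230,150,40))).round(1).tolist())
  P=rect(150,60,0)-[56,0,0]; T=np.c_[-P[:,1],-P[:,0],np.full(4,-5.6)]
  print('plate',proj(w,s['tool_pos']+T@s['tool_rot'].T).round(1).tolist())
E
```

```text
13.55 [568.97666067 212.42252339  90.87725686] 0.634424029925743 [ 0.17487391  0.25417284 -1.59999646]
shift in tool axes after turn (units of 50mm) [-0.054  0.038  0.018] before turn [-0.054  0.038  0.017] turn (units .08) [-0.036  0.006 -0.021]
wrist screen [[255.7, 176.0], [375.4, 175.8], [367.1, 364.8], [265.7, 364.8]] viewer [[219.6, 144.4], [411.2, 144.1], [394.0, 386.3], [239.1, 386.4]]
plate [[270.6, 210.0], [367.1, 210.1], [359.2, 404.3], [278.6, 404.3]]
side screen [[232.7, 246.0], [252.4, 220.9], [312.3, 241.3], [295.3, 269.1]] viewer [[218.4, 250.5], [249.8, 211.8], [325.4, 237.0], [299.5, 281.2]]
plate [[238.0, 227.0], [250.8, 211.3], [302.7, 228.7], [291.5, 245.9]]
```

View pics/w5.png

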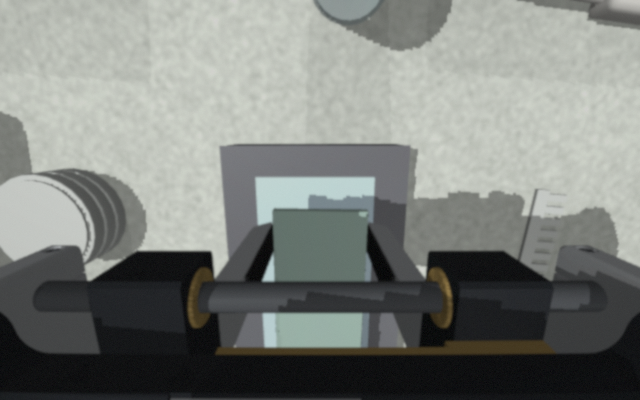

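View pics/s5c.png

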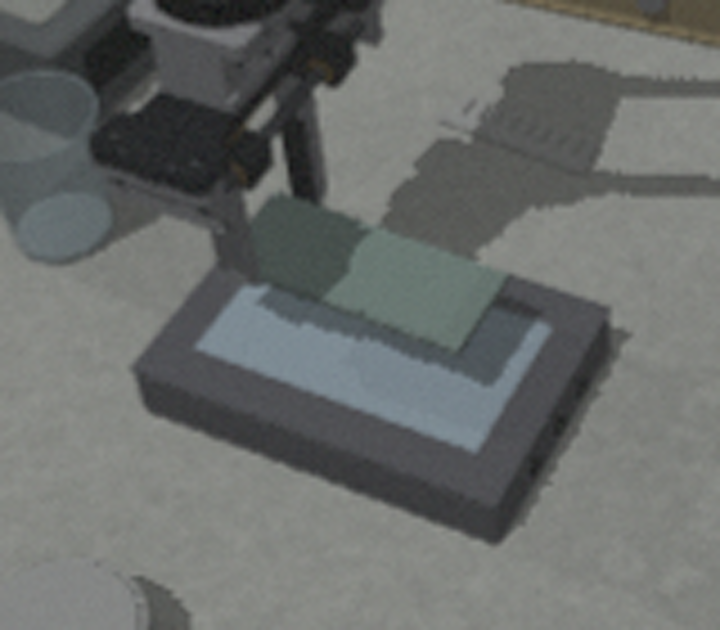

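Call:
carry_out([
  [[-0.05, 0.04, 0, -0.03, 0, -0.02, 1], [0, 0, 0.2, 0, 0, 0, 1], [0, 0, 0.2, 0, 0, 0, 1], [0, 0, 0.2, 0, 0, 0, 1], [0, 0, 0.15, 0, 0, 0, 1], [0, 0, 0.1, 0, 0, 0, 1], [0, 0, 0.05, 0, 0, 0, 1], [0, 0, 0, 0, 0, 0, 1], [0, 0, 0, 0, 0, 0, 1], [0, 0, 0, 0, 0, 0, 1]],
])

```text
time: 14.65
tool_pos: [566.5, 214.8, 45.7]
tool_rot: [[0.072, -0.997, -0.0], [-0.997, -0.072, 0.0], [-0.0, 0.0, -1.0]]
ft_force: [0.6, -0.3, -2.0]
gripper_width: 0.633
```

Call:
carry_out([
  [[0, 0, 0.02, 0, 0, 0, 1], [0, 0, 0.02, 0, 0, 0, 1], [0, 0, 0.02, 0, 0, 0, 1], [0, 0, 0.01, 0, 0, 0, 1], [0, 0, 0.01, 0, 0, 0, 1], [0, 0, 0, 0, 0, 0, 1], [0, 0, 0, 0, 0, 0, 1]],
])

```text
time: 15.35
tool_pos: [566.1, 214.7, 41.2]
tool_rot: [[0.072, -0.997, -0.001], [-0.997, -0.072, 0.0], [-0.0, 0.001, -1.0]]
ft_force: [0.0, 0.2, -1.9]
gripper_width: 0.631
```

Call:
carry_out([
  [[0, 0, 0.01, 0, 0, 0, 1], [0, 0, 0.01, 0, 0, 0, 1], [0, 0, 0, 0, 0, 0, 1], [0, 0, 0, 0, 0, 0, 1]],
])

```text
time: 15.75
tool_pos: [566.1, 214.7, 40.4]
tool_rot: [[0.072, -0.997, -0.001], [-0.997, -0.072, 0.0], [-0.0, 0.001, -1.0]]
ft_force: [-0.1, 0.2, 1.3]
gripper_width: 0.631
```

```bash
python3 - <<'E'
from h import *
s=sensors.read_state(); print(s['tool_pos'],s['ft_force'],s['wrist_torque'])
b=optics.grab_frame('side')
cv2.imwrite("pics/s6c.png",cv2.resize(b[170:310,190:350],None,fx=4.5,fy=4.5,interpolation=cv2.INTER_CUBIC))
E
```

```text
[566.11273711 214.70841374  40.3654379 ] [-0.14157562  0.21276813  1.28723831] [0.03888182 0.13944383 0.05550929]
```

View pics/s6c.png

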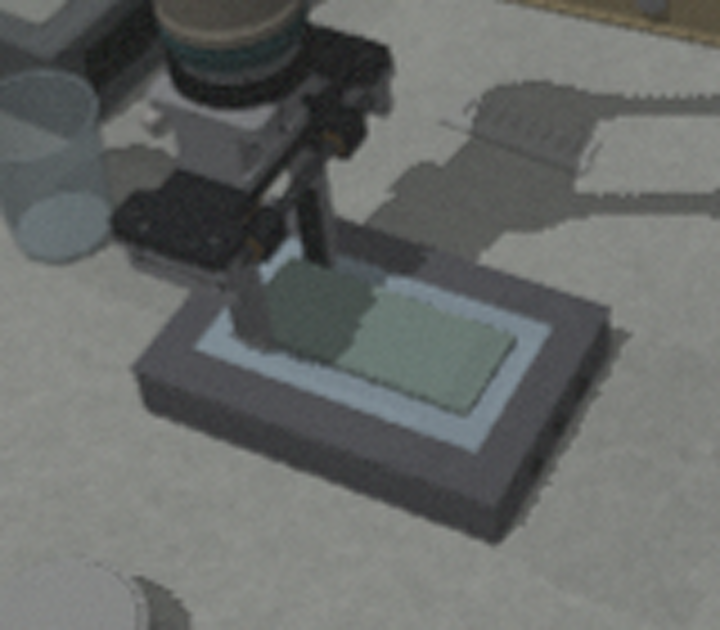

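Call:
carry_out([
  [[0, 0, 0, 0, 0, 0, 0.35], [0, 0, 0, 0, 0, 0, 0.33], [0, 0, 0, 0, 0, 0, 0.3], [0, 0, 0, 0, 0, 0, 0.25], [0, 0, 0, 0, 0, 0, 0.2], [0, 0, 0, 0, 0, 0, 0.15], [0, 0, 0, 0, 0, 0, 0.15], [0, 0, 0, 0, 0, 0, 0.15]],
], newtons=5)

```text
time: 16.6
tool_pos: [566.2, 214.9, 40.3]
tool_rot: [[0.072, -0.997, -0.001], [-0.997, -0.072, 0.0], [-0.001, 0.001, -1.0]]
ft_force: [-0.4, 1.9, 1.2]
gripper_width: 0.848
```

Call:
carry_out([
  [[0, 0, -0.03, 0, 0, 0, 0.15], [0, 0, -0.1, 0, 0, 0, 0.15], [0, 0, -0.3, 0, 0, 0, 0.15], [0, 0, -0.5, 0, 0, 0, 0.15], [0, 0, -0.6, 0, 0, 0, 0.15], [0, 0, -0.6, 0, 0, 0, 0.15], [0.5, 0, -0.6, 0, 0, 0, 0.15], [0.6, 0.5, -0.3, 0, 0, 0, 0.15], [0.6, 0.6, 0, 0, 0, 0, 0.15], [0.6, 0.6, 0, 0, 0, 0, 0.15], [0.6, 0.6, 0, 0, 0, 0, 0.15], [0.6, 0.4, 0, 0, 0, 0, 0.15], [0.4, 0, 0, 0, 0, 0, 0.15], [0, 0, 0, 0, 0, 0, 0.15], [0, 0, 0, 0, 0, 0, 0.15]],
])

```text
time: 18.1
tool_pos: [445.7, 10.5, 192.1]
tool_rot: [[0.071, -0.997, -0.001], [-0.997, -0.071, 0.001], [-0.001, 0.001, -1.0]]
ft_force: [-1.1, 1.2, 0.2]
gripper_width: 0.85
```

```bash
python3 - <<'E'
from h import *
s=sensors.read_state(); print(s['time'],s['tool_pos'],s['ft_force'],s['gripper_width'])
b=optics.grab_frame('side'); t=optics.grab_frame('top'); cv2.imwrite('pics/t7.png',t)
cv2.imwrite("pics/s7c.png",cv2.resize(b[170:310,190:350],None,fx=4.5,fy=4.5,interpolation=cv2.INTER_CUBIC))
cv2.imwrite("pics/t7c.png",cv2.resize(t[140:245,205:290],None,fx=5.5,fy=5.5,interpolation=cv2.INTER_CUBIC))
E
```

```text
18.1 [445.7497348   10.49772391 192.05727181] [-1.13815711  1.20985723  0.24955024] 0.8495250639402535
```

View pics/s7c.png

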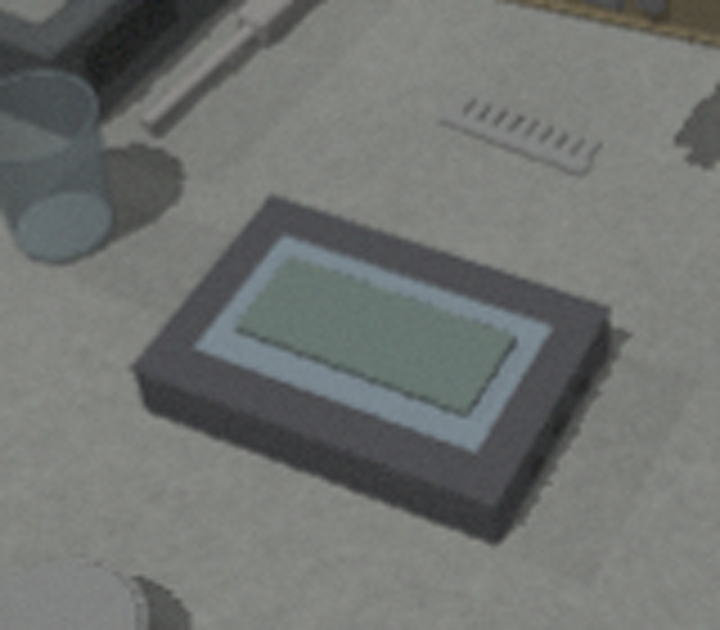

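View pics/t7c.png

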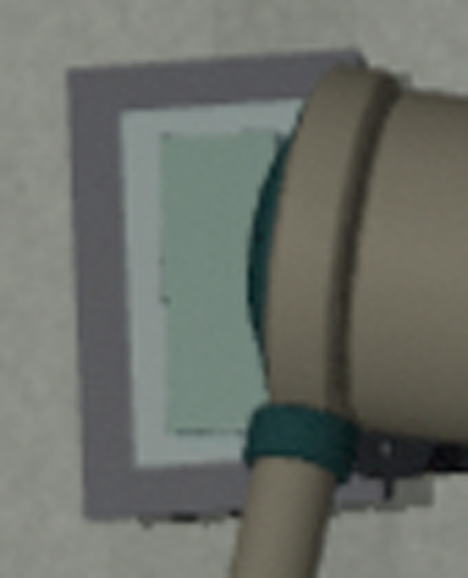

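View pics/t7.png

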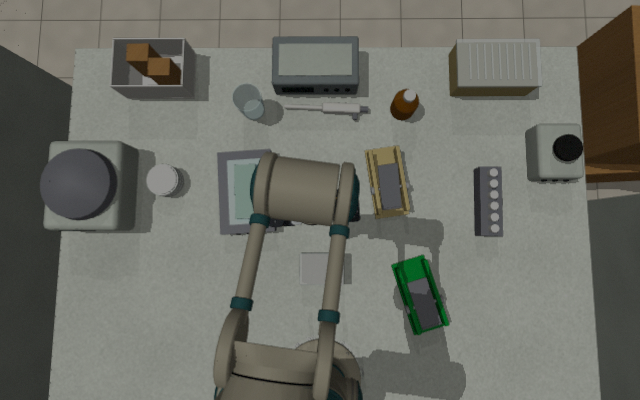

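The plate lies flat on the screen with margins on all sides: plate corners in the side crop at (237,330), (468,412), (515,340) and (290,257), inside screen corners (198,347), (478,450), (550,325) and (285,238). The bystanders are unchanged and the arm is clear.

```bash
python3 - <<'E'
from bench import hand_in
print(hand_in())
E
```

```text
the job is handed in; nothing more can be done
None
```

The plate is lying flat on the viewer's lit screen, released, and the job was handed in at about 18 s of the 51 s allowed.

- **Pressing:** I pressed the end nearer the pin with closed fingers until the bed hit its stop. The force rose from about 4 N to 14 N with almost no further travel. The pictures then fitted a bed tilt of 0.34 to 0.35 rad, and the bed stayed there.
- **Grasp and placing:** I took the plate across its width at the raised end with the tool tilted to match, and lifted it clear. I levelled it over the viewer and lowered it until the wrist force changed by about 3 N at touchdown. Then I opened the fingers and backed away.
- **Last checks:** The side picture shows the plate flat and square, with screen visible on all four sides. The arm hid about half of the plate in the top picture, but the part in view agreed. Of the bystanders, the comb, pipette, bottle, beaker, dishes and tube rack look unmoved, and so does the green look-alike. The gripper is well clear of everything.
- **Small disagreements:** The top and wrist cameras differed by about 1.5 mm, within the stated calibration. I relied on the wrist camera for the grasp and shifted the top camera's screen position by about 1 mm to match it.

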